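# Gather the brass padlocks in the tote's pouring corner and hold it tilted

## Task

Clear the two small brass padlocks off the bench into the blue tote with the other three while it stands on the bench. Then lift the tote by its handle and tilt it until all five padlocks have slid together into its cut-off pouring corner, without spilling any. Finish while still holding it by the handle, tilted and still, clear of the bench by a few fingers' breadth, and leave the oil bottle, brush and carton alone.

Things in the scene. Friction and masses are not known exactly. Their poses are not given: they have to be found in the camera images.
- tote: Open blue plastic tote, 0.3 to 0.45 kg, loose on the bench; origin at the centre of its underside, z up. Outside 170 (x) x 260 (y), walls 55 high, walls and floor 4 thick. Its corner at -x, +y is cut off at 45 degrees (36 mm off each side; wall there 45 high): the pouring corner. Dark straps outside the middle of the long walls carry a fixed handle bar across the middle, along x.
- tote_grip (a point): Centre of the tote's handle bar, 118 mm above the tote's underside, over its middle; axes as the tote's. The bar's black rubber grip is 130 long (x), 22 wide (y), 24 high (z). Pinched across its 22 mm from above at 40 N or more, the tote turns and tilts with the gripper.
- tote_corner (a point): Foot of the pouring corner's cut-off wall, inside, mid-wall, on the upper face of the floor: at (-64, 109, 4) mm in the tote's frame; axes as the tote's. Padlocks begin to slide on the floor at 10 to 15 degrees of tilt; at 35 to 40 degrees straight towards this corner they slide along the walls too, into a heap there; rocking from side to side closes it up.
- lock0: A small brass padlock (34 g) lying flat, in the tote at the start. Rectangular brass body 20 (its x) x 24 (its y) x 12 high (z), origin at the centre of the brass body's underside; the steel shackle sticks out 13 mm from the body along its +x (overall 33 mm). Grip the brass body across its 24 mm, from above.
- lock1: A small brass padlock (34 g) lying flat, in the tote at the start. Rectangular brass body 20 (its x) x 24 (its y) x 12 high (z), origin at the centre of the brass body's underside; the steel shackle sticks out 13 mm from the body along its +x (overall 33 mm). Grip the brass body across its 24 mm, from above.
- lock2: A small brass padlock (34 g) lying flat, in the tote at the start. Rectangular brass body 20 (its x) x 24 (its y) x 12 high (z), origin at the centre of the brass body's underside; the steel shackle sticks out 13 mm from the body along its +x (overall 33 mm). Grip the brass body across its 24 mm, from above.
- lock3: A small brass padlock (34 g) lying flat, on the bench at the start, to the right of the tote. Rectangular brass body 20 (its x) x 24 (its y) x 12 high (z), origin at the centre of the brass body's underside; the steel shackle sticks out 13 mm from the body along its +x (overall 33 mm). Grip the brass body across its 24 mm, from above.
- lock4: A small brass padlock (34 g) lying flat, on the bench at the start, to the right of the tote. Rectangular brass body 20 (its x) x 24 (its y) x 12 high (z), origin at the centre of the brass body's underside; the steel shackle sticks out 13 mm from the body along its +x (overall 33 mm). Grip the brass body across its 24 mm, from above.
- oil: Bystander: small amber oil bottle with a red cap, 42 mm across, 105 mm tall, standing on the bench left of the tote; origin at the centre of its underside.
- brush: Bystander: flat brush with a wooden handle, 195 mm long along its x, 44 wide, 14 high, pale bristles to its +x, lying on the bench to the left of the tote; origin under its middle.
- carton: Bystander: small green carton 55 (x) x 85 (y) x 28 mm high, 0.18 kg, lying on the bench to the right beyond the loose padlocks; origin at the centre of its underside.

How it is judged:
By the outcome, as a careful person would: the job done as asked, in the order asked, and still so for the second after the job is handed in, while the arm keeps its last pose, push and grip.
It also fails if it takes over 72 s, if anything falls off the work surface, if the arm or the gripper's body presses on something with over 40 N, if the wrist force passes 120 N, or if a joint passes its speed limit or range.

## Robot

A 7-joint arm with a two-finger parallel gripper is mounted at the origin on the work surface. World frame = base frame: x ahead of the robot, y to its left, z up, the work surface at z = 0. Lengths are in m, angles in rad, forces in N, time in s.
With the tool pointing down it reaches from about 0.4 to 0.85 m from the base axis. Payload 10.4 kg.
Tool frame: the origin (TCP) lies at the very end of the fingers, on their centre line; the grasp point (between the pads) lies 19 mm behind it; z points along the fingers, y is the line along which they close (so a half turn about z gives the same grasp; the last joint's range is limited). The gripper opens to 85 mm and grips with 20 to 120 N. Pads are 22 mm wide; open, the fingers measure 114 mm over their backs; the gripper's body (76 mm by 85 mm) begins 54 mm behind the grasp point. The pads swing forward as they close: fully open they stand 13 mm farther back than shut.
Start: joints at [-0.023, 0.332, -0.065, 1.46, 0.022, 1.35, -0.088], TCP at [0.625, 0, 0.231] pointing down, gripper open.
Joint ranges: [-2.6, 2.6], [-0.5, 2.12], [-1.47, 1.34], [0.16, 2.42], [-1.27, 4.41], [0.06, 2.06], [-2.6, 2.6]. Speed limits (rad/s): [2.22, 2.22, 2.79, 2.79, 3.14, 3.14, 3.14].

## Interface

Orientations are given as a unit quaternion [x, y, z, w].
In Python, from workcell import manip, vision, order gives the robot as it stands. The module is installed in compiled form; this text tells all that it offers.
- The arm moves only by the tool move_arm, never from a script. Its argument "motion" is a list of rows, each a list of 3 entries, a list of its own where there are three numbers: the shift along the tool's x, y, z scaled (see below), then the turn, a rotation vector about the tool's x, y, z scaled (see below), then the opening, from -1 (shut) to 1 (fully open). In form: [[[dx, dy, dz], [wx, wy, wz], hand], ...]. A call has 1 to 12 rows; each row shifts and turns the commanded pose from where the row before left it, along the tool's axes as they then stand; what a row does not reach is not made up. The controller multiplies each number of a shift by 0.75 m and each number of a turn by pi/4 rad. A row lasts 1/10 s, in which the tool goes at most 50 mm and 8.59 degrees, less where a joint would pass 70% of its speed; a pose out of reach is approached as far as the arm can. A call with a number of a shift or a turn outside -1 to 1 is refused whole. A call with a gripper value outside its range is refused whole. The fingers move at their own pace and stop on an object; "newtons" is the grip in N (left out, the last holds). Time passes only in rows, so rows that do not move let the fingers close. It gives the time, the measured TCP pose, the force, the opening and the grip force at its end, in the units of the state.
- manip.get_obs(): the state, without advancing time (a new reading comes with each control period).
- vision.camera(name): name is "scene" or "side" or "wrist"; returns a dict with "pixels" (384x512x3 uint8, red, green, blue), "fx", "fy", "cx", "cy" (pixels), "R" (3x3) and "t" (3): a world point X has camera coordinates R X + t. Camera axes: x right, y down, z forward; pixel columns grow to the right and rows downward; lengths in m; the calibration is good to about 2 mm. A picture is of the moment at which its call begins. There is no depth.
- order.hand_in(): hands the job in; it is judged then, once.
The state is a dict: "clock": time; "joint_pos": joint angles; "joint_velocities": joint speeds; "tau": joint torques, N m; "position": TCP position; "ee_rot": TCP orientation; "ft_force": force on the tool from outside, world axes, zero at the start; "torque": the same for the moment, N m; "grip_width": opening from 0.0 (shut) to 1.0 (fully open); "grasp_force": force on a finger pad.
Only numpy, scipy, OpenCV 4.12 (cv2) and the standard library are available. Lean on these libraries where they do the work, as an engineer would, in place of code of your own. Each camera call takes 0.05 s, during which the arm holds its last target. There are 200 camera calls.

## Working session

There is one attempt and no reset: what is moved stays moved. The work goes in short steps, Python scripts to look and compute and a tool call to move; the robot and the scene stay as the last step left them, time stands still between calls to the robot, and variables do not carry over. Pictures are saved under pics/ and viewed, at most 11 in all, crops included, and the job is handed in when it is done.

Besides the shell and the picture viewer there is one more tool, called after ">>>" by a JSON object that holds its "name" and its "arguments", one argument or row to a line. move_arm: Moves the arm, as the interface text tells. Its arguments: {"type":"object","properties":{"motion":{"type":"array"},"newtons":{"type":"number"}},"required":["motion"]}

```bash
mkdir -p pics
python3 - <<'E'
from workcell import manip, vision, order
import cv2,numpy as np,pickle
o=manip.get_obs();print({k:np.round(v,3).tolist() for k,v in o.items()})
d={}
for n in["scene","side","wrist"]:
    c=vision.camera(n);d[n]=c;print(n,c["fx"],c["cx"],c["cy"],np.round(c["R"],3).tolist(),np.round(c["t"],3))
pickle.dump(d,open("c0.pkl","wb"))
im=np.hstack([d["scene"]["pixels"],d["side"]["pixels"]])
cv2.imwrite("pics/a.png",cv2.resize(d["scene"]["pixels"],(800,600),interpolation=cv2.INTER_CUBIC)[:,:,::-1])
cv2.imwrite("pics/b.png",cv2.resize(d["side"]["pixels"],(800,600),interpolation=cv2.INTER_CUBIC)[:,:,::-1])
E
```

```text
{'clock': 0.0, 'joint_pos': [-0.023, 0.333, -0.065, 1.461, 0.022, 1.35, -0.089], 'joint_velocities': [0.001, -0.001, 0.001, -0.001, 0.0, 0.001, -0.0], 'tau': [0.0, -62.545, 0.05, -39.161, 0.016, 0.01, -0.0], 'position': [0.625, 0.0, 0.231], 'ee_rot': [0.707, 0.707, -0.001, -0.0], 'ft_force': [-0.072, 0.608, -0.658], 'torque': [0.006, 0.034, 0.021], 'grasp_force': 0.0, 'grip_width': 0.999}
scene 367.51247967444283 254.33217331744262 196.959274550789 [[0.745, 0.667, -0.01], [0.49, -0.558, -0.669], [-0.452, 0.494, -0.743]] [-0.466 -0.192  1.503]
side 349.41080081213494 254.8497755844922 192.1967916530088 [[0.832, -0.554, 0.011], [-0.378, -0.581, -0.721], [0.406, 0.596, -0.693]] [-0.453  0.329  0.771]
wrist 317.58213750766447 253.18404025166143 195.6698259857106 [[1.0, 0.001, -0.001], [0.001, -0.961, 0.276], [-0.001, -0.276, -0.961]] [-0.625 -0.036  0.38 ]
```

View pics/a.png

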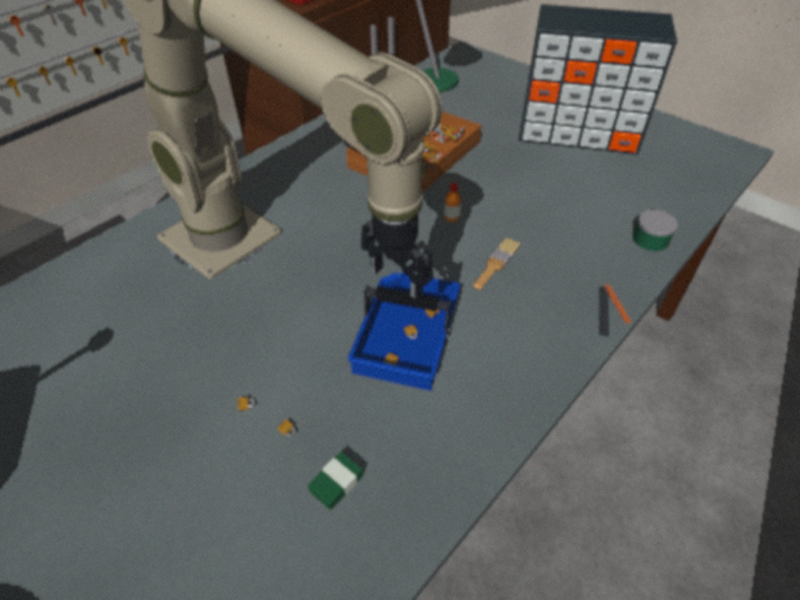

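View pics/b.png

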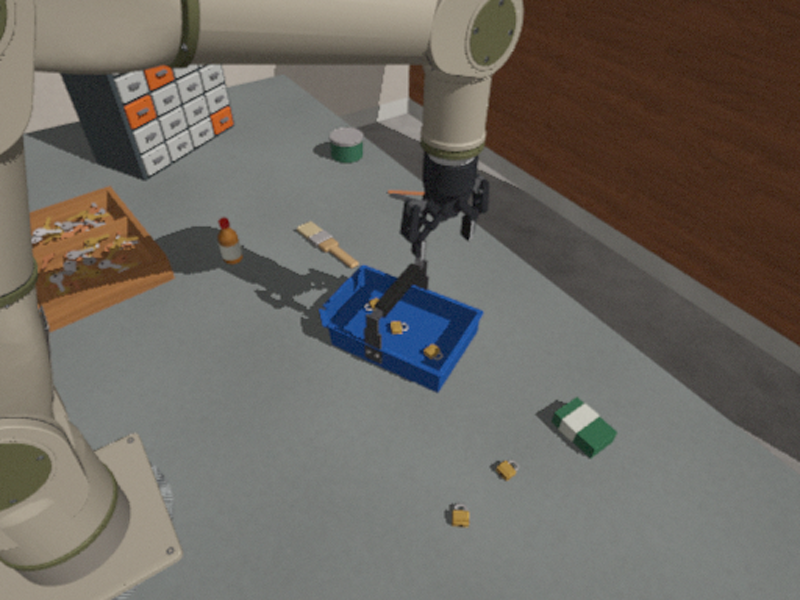

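The side view shows the tote, with its handle at about (395,295), three locks inside it and the loose locks at (508,469) and (460,516). The carton is at (584,427), and the brush and bottle are on the left. In the scene view the loose locks are at (245,403) and (288,427).

```bash
cat > h.py <<'E'
import cv2,numpy as np
def ray(c,uv,z):
    uv=np.atleast_2d(np.array(uv,float)); R=np.array(c["R"]);t=np.array(c["t"]);o=-R.T@t
    d=np.c_[(uv[:,0]-c["cx"])/c["fx"],(uv[:,1]-c["cy"])/c["fy"],np.ones(len(uv))]@R
    return o+d*((z-o[2])/d[:,2])[:,None]
def proj(c,X):
    p=np.atleast_2d(X)@np.array(c["R"]).T+np.array(c["t"])
    return np.c_[p[:,0]/p[:,2]*c["fx"]+c["cx"],p[:,1]/p[:,2]*c["fy"]+c["cy"]]
def blobs(c,lo,hi,amin=8):
    h=cv2.cvtColor(np.ascontiguousarray(c["pixels"]),cv2.COLOR_RGB2HSV)
    m=cv2.inRange(h,lo,hi); n,l,s,ce=cv2.connectedComponentsWithStats(m)
    return [(s[i,4],ce[i],(l==i)) for i in range(1,n) if s[i,4]>=amin]
BR=((12,120,90),(28,255,255)); BL=((105,140,40),(125,255,255)); GR=((60,100,20),(90,255,255))
E
python3 - <<'E'
import pickle;from h import *
d=pickle.load(open("c0.pkl","rb"))
for n in d:
    c=d[n];print(n)
    for a,ce,m in blobs(c,*BR):
        p=ray(c,ce,.008)[0]
        if .35<p[0]<.95 and abs(p[1])<.5: print(" br",a,ce.round(1),p.round(3))
    for a,ce,m in blobs(c,*GR,30): print(" gr",a,ray(c,ce,.02)[0].round(3))
    b=max(blobs(c,*BL),key=lambda x:x[0]); 
    k=cv2.findContours(b[2].astype(np.uint8),0,2)[0]; k=max(k,key=cv2.contourArea)
    q=cv2.approxPolyDP(cv2.convexHull(k),3,True)[:,0]
    print(" blue",b[0]);print(np.c_[q,ray(c,q,.055)[:,:2].round(3),ray(c,q,0)[:,:2].round(3)])
cv2.imwrite("pics/w.png",cv2.resize(d["wrist"]["pixels"],(800,600))[:,:,::-1])
E
```

```text
scene
 br 105 [312.4 173.7] [0.613 0.343 0.008]
 br 17 [275.7 199.5] [0.592 0.151 0.008]
 br 25 [262.4 210.9] [0.591 0.08  0.008]
 br 22 [250.3 228.7] [ 0.612 -0.005  0.008]
 br 45 [155.4 257.7] [ 0.465 -0.284  0.008]
 br 54 [182.3 272.9] [ 0.569 -0.264  0.008]
 gr 155 [-0.067  1.019  0.02 ]
 gr 185 [0.859 0.69  0.02 ]
 gr 94 [ 0.723 -0.239  0.02 ]
 gr 285 [ 0.726 -0.302  0.02 ]
 blue 2534
[[ 2.38e+02  1.91e+02  4.95e-01  6.20e-02  4.58e-01  9.80e-02]
 [ 2.85e+02  1.99e+02  6.40e-01  1.40e-01  6.11e-01  1.80e-01]
 [ 2.75e+02  2.49e+02  7.43e-01 -3.80e-02  7.21e-01 -8.00e-03]
 [ 2.25e+02  2.37e+02  5.99e-01 -1.06e-01  5.68e-01 -8.00e-02]
 [ 2.23e+02  2.26e+02  5.64e-01 -8.00e-02  5.31e-01 -5.20e-02]]
side
 br 18 [150.2 166.6] [0.409 0.44  0.008]
 br 18 [238.7 193.6] [0.592 0.163 0.008]
 br 42 [253.1 209.1] [0.593 0.082 0.008]
 br 43 [276.  223.9] [ 0.617 -0.003  0.008]
 br 81 [323.8 300.2] [ 0.57  -0.262  0.008]
 br 92 [294.5 331.2] [ 0.464 -0.283  0.008]
 gr 153 [0.841 0.698 0.02 ]
 gr 108 [ 0.718 -0.239  0.02 ]
 gr 359 [ 0.721 -0.301  0.02 ]
 blue 4127
[[ 2.31e+02  1.70e+02  6.04e-01  2.26e-01  6.35e-01  2.83e-01]
 [ 3.08e+02  1.99e+02  7.25e-01 -8.00e-03  7.66e-01  3.10e-02]
 [ 2.80e+02  2.49e+02  5.49e-01 -1.09e-01  5.76e-01 -7.70e-02]
 [ 2.13e+02  2.20e+02  4.54e-01  7.10e-02  4.74e-01  1.16e-01]
 [ 2.04e+02  1.98e+02  4.73e-01  1.61e-01  4.95e-01  2.13e-01]]
wrist
 br 540 [220.3  19. ] [0.591 0.156 0.008]
 br 356 [243.3 173.7] [ 0.613 -0.008  0.008]
 gr 522 [ 0.721 -0.23   0.02 ]
 blue 20688
[[ 2.99e+02  6.80e+01  6.68e-01  1.03e-01  6.75e-01  1.09e-01]
 [ 3.10e+02  8.10e+01  6.79e-01  9.20e-02  6.88e-01  9.60e-02]
 [ 3.52e+02  1.86e+02  7.28e-01 -1.10e-02  7.45e-01 -2.50e-02]
 [ 2.03e+02  2.54e+02  5.70e-01 -8.90e-02  5.60e-01 -1.16e-01]
 [ 1.47e+02  1.63e+02  5.17e-01  1.30e-02  4.98e-01  3.00e-03]
 [ 1.46e+02  1.53e+02  5.17e-01  2.30e-02  4.98e-01  1.50e-02]]
```

View pics/w.png

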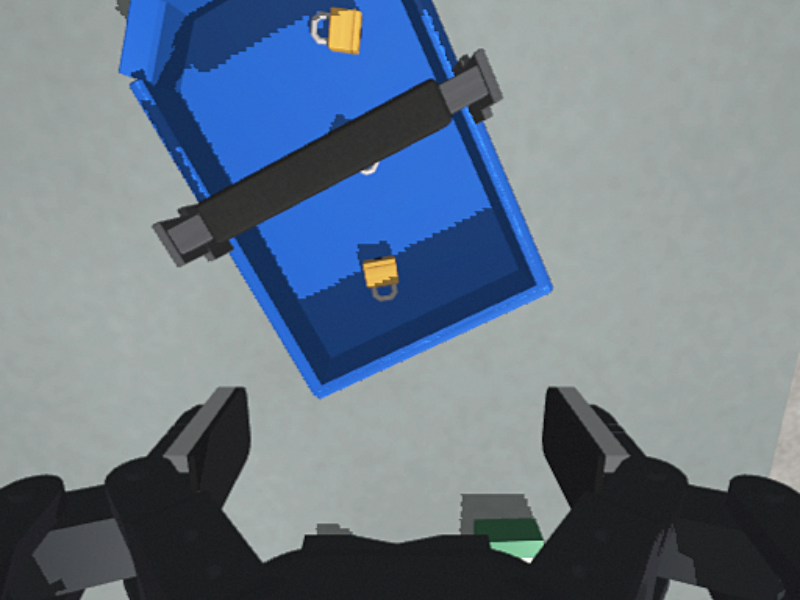

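The wrist view shows the tote, with its bar running from (200,220) to (450,95) and its pouring corner at the upper left. Its yaw is about 26° and its centre is near (0.592, 0.067). Next I move above the loose locks for a close look.

>>> {"name": "move_arm", "arguments": {
  "motion": [
    [[-0.053,-0.024,0],[0,0,0],1],
    [[-0.053,-0.024,0],[0,0,0],1],
    [[-0.053,-0.024,0],[0,0,0],1],
    [[-0.053,-0.024,0],[0,0,0],1],
    [[-0.053,-0.024,0],[0,0,0],1],
    [[-0.053,-0.024,0],[0,0,0],1],
    [[0,0,0],[0,0,0],1],
    [[0,0,0],[0,0,0],1]
  ]
}}

```text
clock: 0.95
position: [0.5165, -0.2394, 0.2312]
ee_rot: [0.708, 0.706, -0.0, -0.0]
ft_force: [-0.1, 1.7, -0.7]
grip_width: 1.002
grasp_force: 0.0
```

```bash
cat > m.py <<'E'
import pickle;from h import *
from workcell import vision,manip
c=vision.camera("wrist");pickle.dump(c,open("c1.pkl","wb"))
o=manip.get_obs();print(o["clock"],np.round(o["position"],4),np.round(o["ee_rot"],3))
for a,ce,m in blobs(c,*BR,60):
    k=max(cv2.findContours(m.astype(np.uint8),0,2)[0],key=cv2.contourArea)[:,0].astype(float)
    r=cv2.minAreaRect((ray(c,k,.012)[:,:2]*1000).astype(np.float32))
    print(a,ce.round(),ray(c,ce,.012)[0].round(4),r)
cv2.imwrite("pics/w2.png",cv2.resize(c["pixels"],(800,600))[:,:,::-1])
E
python3 m.py
```

```text
1.0 [ 0.5171 -0.238   0.2311] [ 0.707  0.707  0.    -0.   ]
322 [297. 186.] [ 0.5683 -0.262   0.012 ] ((568.0831298828125, -262.0436706542969), (19.95522117614746, 23.376331329345703), 2.4681453704833984)
303 [208. 203.] [ 0.4628 -0.2827  0.012 ] ((462.9000244140625, -282.7498779296875), (19.414152145385742, 23.28907012939453), 52.59360122680664)
```

View pics/w2.png

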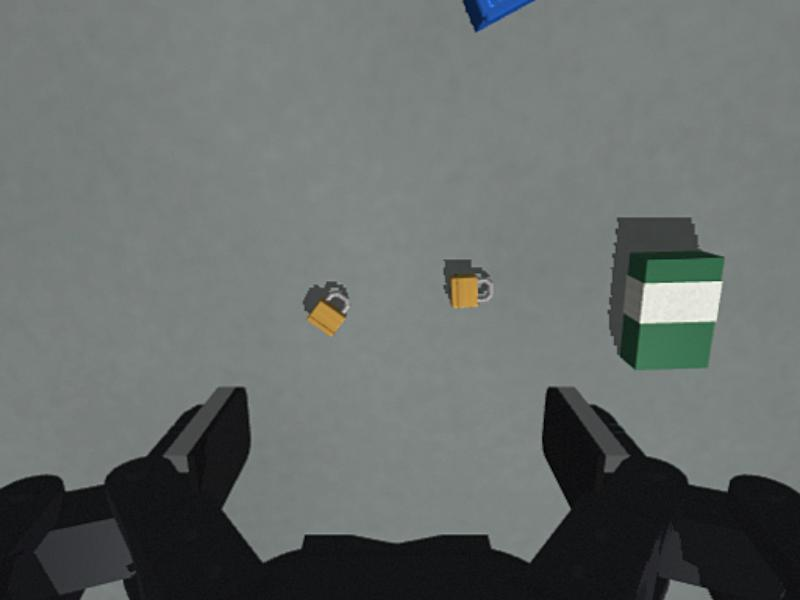

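The two locks are at (465,291), with its shackle towards +x (yaw 2.5°), and at (327,317), with its shackle up and to the right (yaw about 52.5°). The carton is well to the right. I'll turn 87.5° while descending, aiming for the first lock.

>>> {"name": "move_arm", "arguments": {
  "motion": [
    [[0,0,0.018],[0,0,0.177],1],
    [[0,0,0.018],[0,0,0.177],1],
    [[0,0,0.018],[0,0,0.177],1],
    [[0,0,0.018],[0,0,0.177],1],
    [[0,0,0.018],[0,0,0.177],1],
    [[0,0,0.018],[0,0,0.177],1],
    [[0,0,0.018],[0,0,0.177],1],
    [[0,0,0.018],[0,0,0.177],1],
    [[0,0,0.018],[0,0,0.177],1],
    [[0,0,0.018],[0,0,0.177],1],
    [[0,0,0.018],[0,0,0.174],1],
    [[0,0,0],[0,0,0],1]
  ]
}}

```text
clock: 2.2
position: [0.5167, -0.2362, 0.0809]
ee_rot: [1.0, 0.022, -0.002, -0.001]
ft_force: [0.3, 0.4, -1.0]
grip_width: 0.998
grasp_force: 0.0
```

```bash
cat > go.py <<'E'
# go.py x y z yaw_of_tool_y_deg : remaining shift in tool units and turn units (tool pointing down)
import sys;from h import *
from workcell import manip
from scipy.spatial.transform import Rotation as R
o=manip.get_obs();q=R.from_quat(o["ee_rot"]);M=q.as_matrix()
x,y,z,a=map(float,sys.argv[1:]);a=np.radians(a)
Y=np.array([np.cos(a),np.sin(a),0]);Z=np.array([0,0,-1.]);T=R.from_matrix(np.c_[np.cross(Y,Z),Y,Z])
d=np.array([x,y,z])-o["position"]
print("t",o["clock"],"pos",np.round(o["position"],4),"yaw",np.degrees(np.arctan2(M[1,1],M[0,1])).round(2),"j",np.round(o["joint_pos"],2),"w",o["grip_width"],"gf",o["grasp_force"])
print("shift now axes",(M.T@d/.75).round(4),"after turn axes",(T.as_matrix().T@d/.75).round(4),"turn",((q.inv()*T).as_rotvec()/(np.pi/4)).round(3))
E
python3 go.py .568 -.262 .003 -87.5; python3 m.py
```

```text
t 2.2 pos [ 0.5167 -0.2362  0.0809] yaw -87.45 j [ 0.14  0.34  0.25  1.79 -0.1   1.02 -1.1 ] w 0.9983312671384142 gf 0.0
shift now axes [0.0672 0.0375 0.1036] after turn axes [0.0669 0.0373 0.1039] turn [-0.002  0.004  0.001]
2.25 [ 0.5172 -0.2368  0.0821] [ 1.     0.025 -0.001 -0.   ]
1073 [297. 135.] [ 0.5686 -0.2625  0.012 ] ((568.5730590820312, -262.47784423828125), (19.978227615356445, 23.983867645263672), 4.4597649574279785)
794 [313. 277.] [ 0.464  -0.2837  0.012 ] ((464.2701721191406, -282.3365478515625), (22.822280883789062, 26.781198501586914), 53.29307174682617)
```

>>> {"name": "move_arm", "arguments": {
  "motion": [
    [[0.034,0.0175,0],[0,0,0],1],
    [[0.034,0.0175,0],[0,0,0],1],
    [[0,0,0.03],[0,0,0],1],
    [[0,0,0.03],[0,0,0],1],
    [[0,0,0.02],[0,0,0],1],
    [[0,0,0.015],[0,0,0],1],
    [[0,0,0.008],[0,0,0],1],
    [[0,0,0],[0,0,0],1],
    [[0,0,0],[0,0,0],-1],
    [[0,0,0],[0,0,0],-1],
    [[0,0,0],[0,0,0],-1],
    [[0,0,0],[0,0,0],-1]
  ],
  "newtons": 40
}}

```text
clock: 3.45
position: [0.5694, -0.2625, 0.006]
ee_rot: [1.0, 0.022, 0.0, 0.0]
ft_force: [-0.6, 0.2, -0.3]
grip_width: 0.33
grasp_force: 0.0
```

```bash
python3 go.py .664 .022 .2 -87.5
```

```text
t 3.45 pos [ 0.5694 -0.2625  0.006 ] yaw -87.47 j [ 0.18  0.55  0.23  1.68 -0.15  0.93 -1.06] w 0.33003621530326205 gf 0.0
shift now axes [ 0.1429 -0.3734 -0.2586] after turn axes [ 0.1426 -0.3735 -0.2587] turn [ 0.    -0.001  0.001]
```

>>> {"name": "move_arm", "arguments": {
  "motion": [
    [[0,0,0.003],[0,0,0],-1],
    [[0,0,0],[0,0,0],-1],
    [[0,0,0],[0,0,0],-1],
    [[0,0,-0.02],[0,0,0],-1],
    [[0,0,-0.06],[0,0,0],-1],
    [[0,0,-0.06],[0,0,0],-1],
    [[0,0,-0.06],[0,0,0],-1],
    [[0,0,-0.06],[0,0,0],-1],
    [[0,0,0],[0,0,0],-1]
  ]
}}

```text
clock: 4.35
position: [0.5718, -0.264, 0.2062]
ee_rot: [1.0, 0.022, 0.005, 0.002]
ft_force: [0.6, 0.2, -0.4]
grip_width: 0.257
grasp_force: 40.0
```

```bash
python3 go.py .664 .022 .2 -87.5
```

```text
t 4.35 pos [ 0.5718 -0.264   0.2062] yaw -87.5 j [ 0.15  0.35  0.27  1.51 -0.1   1.29 -1.1 ] w 0.25706592750075247 gf 39.98931705951691
shift now axes [ 0.1393 -0.3756  0.0082] after turn axes [ 0.1394 -0.3756  0.0083] turn [ 0.005 -0.013 -0.   ]
```

>>> {"name": "move_arm", "arguments": {
  "motion": [
    [[0.02,-0.053,0],[0,0,0],-1],
    [[0.02,-0.053,0],[0,0,0],-1],
    [[0.02,-0.053,0],[0,0,0],-1],
    [[0.02,-0.053,0],[0,0,0],-1],
    [[0.02,-0.053,0],[0,0,0],-1],
    [[0.02,-0.053,0],[0,0,0],-1],
    [[0.018,-0.053,0],[0,0,0],-1],
    [[0,0,0],[0,0,0],-1],
    [[0,0,0],[0,0,0],-1]
  ]
}}

```text
clock: 5.25
position: [0.6602, 0.0213, 0.198]
ee_rot: [1.0, 0.023, -0.0, 0.0]
ft_force: [0.5, -0.2, 0.6]
grip_width: 0.264
grasp_force: 40.0
```

```bash
python3 go.py .664 .022 .05 -87.5
python3 - <<'E'
from h import *; from workcell import vision
c=vision.camera("wrist")
cv2.imwrite("pics/w3.png",cv2.resize(c["pixels"],(800,600))[:,:,::-1])
b=max(blobs(c,*BL),key=lambda x:x[0]); 
k=cv2.findContours(b[2].astype(np.uint8),0,2)[0]; k=max(k,key=cv2.contourArea)
q=cv2.approxPolyDP(cv2.convexHull(k),4,True)[:,0]
print(np.c_[q,ray(c,q,.055)[:,:2].round(3)])
for a,ce,m in blobs(c,*BR,60): print(a,ce,ray(c,ce,.016).round(3))
E
```

```text
t 5.25 pos [0.6602 0.0213 0.198 ] yaw -87.34 j [-0.21  0.43  0.14  1.41 -0.06  1.31 -1.58] w 0.26366371614918893 gf 39.98328924179077
shift now axes [ 0.0053 -0.0007  0.1973] after turn axes [ 0.0052 -0.0007  0.1973] turn [0.    0.001 0.004]
[[ 3.58e+02  2.75e+02  5.69e-01 -8.90e-02]
 [ 3.32e+02  2.87e+02  5.54e-01 -6.40e-02]
 [ 1.94e+02  2.60e+02  5.78e-01  7.70e-02]
 [ 1.47e+02  1.88e+02  6.51e-01  1.21e-01]
 [ 1.58e+02  1.68e+02  6.70e-01  1.10e-01]
 [ 2.92e+02  1.09e+02  7.28e-01 -9.00e-03]]
366 [277.95081967 215.40437158] [[ 0.616 -0.007  0.016]]
291 [127.52233677 228.64948454] [[0.593 0.157 0.016]]
394 [198.80964467 231.62944162] [[0.593 0.079 0.016]]
2012 [253.21023857 257.03031809] [[0.565 0.017 0.016]]
356 [488.53932584 338.05337079] [[ 0.469 -0.276  0.016]]
```

View pics/w3.png

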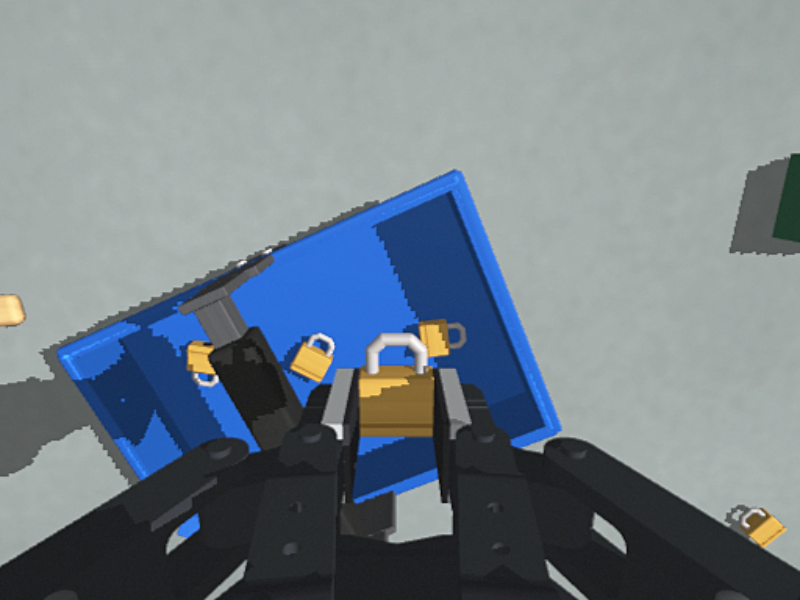

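The lock is held between the pads at about (397,400). Tote corners are at (458,172) and (558,432), the bar is at (255,385), and the inside locks are at (313,358), (435,338) and (200,358). I'll lower and release at the +x side of the −y half.

>>> {"name": "move_arm", "arguments": {
  "motion": [
    [[0.008,0.007,0.03],[0,0,0],-1],
    [[0,0,0.05],[0,0,0],-1],
    [[0,0,0.05],[0,0,0],-1],
    [[0,0,0.035],[0,0,0],-1],
    [[0,0,0.02],[0,0,0],-1],
    [[0,0,0],[0,0,0],-1],
    [[0,0,0],[0,0,0],0],
    [[0,0,0],[0,0,0],0],
    [[0,0,0],[0,0,0],0],
    [[0,0,-0.05],[0,0,0],0],
    [[0,0,-0.06],[0,0,0],0],
    [[0,0,-0.06],[0,0,0],0]
  ]
}}

```text
clock: 6.5
position: [0.6664, 0.0151, 0.1894]
ee_rot: [1.0, 0.022, 0.0, -0.0]
ft_force: [1.7, 1.0, 0.4]
grip_width: 0.497
grasp_force: 0.0
```

```bash
python3 go.py .463 -.283 .18 -37; python3 m.py
```

```text
t 6.5 pos [0.6664 0.0151 0.1894] yaw -87.48 j [-0.2   0.44  0.14  1.4  -0.06  1.3  -1.57] w 0.4971348830368791 gf 0.0
shift now axes [-0.2884  0.3851  0.0124] after turn axes [-0.4806  0.0226  0.0126] turn [ 0.000e+00 -1.000e-03 -1.122e+00]
6.55 [0.6697 0.0152 0.1987] [ 1.     0.022  0.006 -0.   ]
448 [254. 175.] [0.6672 0.0148 0.012 ] ((667.3258666992188, 14.707569122314453), (20.0633602142334, 22.9468994140625), 2.5708987712860107)
415 [272. 224.] [ 0.6136 -0.0071  0.012 ] ((613.578369140625, -7.039800643920898), (27.10733985900879, 19.793256759643555), 10.20927906036377)
187 [117. 236.] [0.5917 0.1618 0.012 ] ((591.3953857421875, 161.15066528320312), (13.090280532836914, 22.680564880371094), 89.90779876708984)
230 [189. 237.] [0.5942 0.0831 0.012 ] ((592.0894775390625, 81.1892318725586), (18.950387954711914, 24.124055862426758), 63.004085540771484)
87 [494. 343.] [ 0.472  -0.2864  0.012 ] ((473.14141845703125, -284.3825378417969), (29.730819702148438, 6.716318130493164), 48.83847427368164)
```

>>> {"name": "move_arm", "arguments": {
  "motion": [
    [[-0.036,0.048,0],[0,0,0],1],
    [[-0.036,0.048,0],[0,0,0],1],
    [[-0.036,0.048,0],[0,0,0],1],
    [[-0.036,0.048,0],[0,0,0],1],
    [[-0.036,0.048,0],[0,0,0],1],
    [[-0.036,0.048,0],[0,0,0],1],
    [[-0.036,0.048,0],[0,0,0],1],
    [[-0.036,0.048,0],[0,0,0],1],
    [[0,0,0.03],[0,0,-0.187],1],
    [[0,0,0.03],[0,0,-0.187],1],
    [[0,0,0.03],[0,0,-0.187],1],
    [[0,0,0.02],[0,0,-0.187],1]
  ]
}}

```text
clock: 7.75
position: [0.4632, -0.282, 0.1038]
ee_rot: [0.95, 0.313, 0.0, 0.0]
ft_force: [-0.4, 0.4, -0.2]
grip_width: 0.999
grasp_force: 0.0
```

>>> {"name": "move_arm", "arguments": {
  "motion": [
    [[0,0,0.02],[0,0,-0.187],1],
    [[0,0,0.01],[0,0,-0.187],1],
    [[0,0,0],[0,0,0],1]
  ]
}}

```text
clock: 8.05
position: [0.4631, -0.282, 0.0816]
ee_rot: [0.894, 0.447, -0.0, -0.0]
ft_force: [0.3, 0.3, 0.0]
grip_width: 1.0
grasp_force: 0.0
```

```bash
python3 go.py .463 -.283 .003 -37; python3 m.py
```

```text
t 8.05 pos [ 0.4631 -0.282   0.0816] yaw -36.85 j [ 0.28  0.29  0.21  1.86 -0.07  1.   -0.12] w 1.0002031575953356 gf 0.0
shift now axes [-0.0011  0.0008  0.1048] after turn axes [-0.0011  0.0007  0.1048] turn [-0.001 -0.     0.003]
8.1 [ 0.4635 -0.2823  0.0824] [0.896 0.445 0.    0.   ]
877 [254. 209.] [ 0.4628 -0.2829  0.012 ] ((462.7039489746094, -283.04559326171875), (18.692079544067383, 23.630779266357422), 53.19768142700195)
```

>>> {"name": "move_arm", "arguments": {
  "motion": [
    [[-0.001,0,0.035],[0,0,0],1],
    [[0,0,0.035],[0,0,0],1],
    [[0,0,0.02],[0,0,0],1],
    [[0,0,0.01],[0,0,0],1],
    [[0,0,0.004],[0,0,0],1],
    [[0,0,0],[0,0,0],-1],
    [[0,0,0],[0,0,0],-1],
    [[0,0,0],[0,0,0],-1],
    [[0,0,0],[0,0,0],-1],
    [[0,0,0],[0,0,0],-1],
    [[0,0,0],[0,0,0],-1],
    [[0,0,0],[0,0,0],-1]
  ]
}}

```text
clock: 9.3
position: [0.4634, -0.283, 0.0047]
ee_rot: [0.895, 0.446, 0.0, 0.0]
ft_force: [-1.5, 0.2, 6.4]
grip_width: 0.266
grasp_force: 39.5
```

>>> {"name": "move_arm", "arguments": {
  "motion": [
    [[0,0,-0.02],[0,0,0],-1],
    [[0,0,-0.06],[0,0,0],-1],
    [[0,0,-0.06],[0,0,0],-1],
    [[0,0,-0.06],[0,0,0],-1],
    [[0,0,-0.06],[0,0,0],-1],
    [[0,0,0],[0,0,0],-1]
  ]
}}

```text
clock: 9.9
position: [0.4654, -0.2843, 0.2065]
ee_rot: [0.895, 0.446, 0.004, 0.004]
ft_force: [0.6, -0.1, -0.4]
grip_width: 0.265
grasp_force: 39.5
```

```bash
python3 go.py .579 -.024 .2 -37
```

```text
t 9.9 pos [ 0.4654 -0.2843  0.2065] yaw -37.02 j [ 0.27  0.16  0.22  1.73 -0.04  1.24 -0.15] w 0.26534182767169995 gf 39.47430074214935
shift now axes [ 0.3683 -0.0882  0.0088] after turn axes [ 0.3684 -0.0879  0.0087] turn [ 0.013 -0.003 -0.001]
```

>>> {"name": "move_arm", "arguments": {
  "motion": [
    [[0.0536,-0.0121,0],[0,0,0],-1],
    [[0.0536,-0.0121,0],[0,0,0],-1],
    [[0.0536,-0.0121,0],[0,0,0],-1],
    [[0.0536,-0.0121,0],[0,0,0],-1],
    [[0.0536,-0.0121,0],[0,0,0],-1],
    [[0.0536,-0.0121,0],[0,0,0],-1],
    [[0.0536,-0.0121,0],[0,0,0],-1],
    [[0,0,0.05],[0,0,0],-1],
    [[0,0,0.06],[0,0,0],-1],
    [[0,0,0.04],[0,0,0],-1],
    [[0,0,0.03],[0,0,0],-1],
    [[0,0,0],[0,0,0],-1]
  ]
}}

```text
clock: 11.1
position: [0.579, -0.0199, 0.0612]
ee_rot: [0.895, 0.446, -0.003, -0.001]
ft_force: [-0.2, 0.3, -0.0]
grip_width: 0.267
grasp_force: 39.5
```

```bash
python3 go.py .584 -.021 .06 -37
```

```text
t 11.1 pos [ 0.579  -0.0199  0.0612] yaw -36.99 j [-0.06  0.39  0.02  1.76 -0.01  0.99 -0.68] w 0.26709863231189834 gf 39.46014404296875
shift now axes [0.0028 0.0062 0.0015] after turn axes [0.0028 0.0062 0.0015] turn [-0.006  0.005  0.   ]
```

>>> {"name": "move_arm", "arguments": {
  "motion": [
    [[0.003,0.006,0],[0,0,0],-1],
    [[0,0,0],[0,0,0],0],
    [[0,0,0],[0,0,0],0],
    [[0,0,0],[0,0,0],0],
    [[0,0,-0.05],[0,0,0],0],
    [[0,0,-0.06],[0,0,0],0],
    [[0,0,-0.06],[0,0,0],0],
    [[0,0,-0.06],[0,0,0.15],0],
    [[0,0,-0.06],[0,0,0.15],0],
    [[0,0,0],[0,0,0.15],0],
    [[0,0,0],[0,0,0.135],0],
    [[0,0,0],[0,0,0],1]
  ]
}}

```text
clock: 12.3
position: [0.5864, -0.0206, 0.2823]
ee_rot: [0.973, 0.23, 0.001, 0.0]
ft_force: [0.9, 0.3, -0.6]
grip_width: 0.651
grasp_force: 0.0
```

```bash
python3 go.py .590 .067 .200 -63.3
python3 - <<'E'
from h import *; from workcell import vision
c=vision.camera("wrist");s=vision.camera("side")
import pickle;pickle.dump((c,s),open("c2.pkl","wb"))
cv2.imwrite("pics/w4.png",cv2.resize(c["pixels"],(800,600))[:,:,::-1])
b=blobs(c,*BL); m=sum(x[2] for x in b if x[0]>50).astype(np.uint8)
k=np.vstack(cv2.findContours(m,0,2)[0])
q=cv2.approxPolyDP(cv2.convexHull(k),4,True)[:,0]
print(np.c_[q,ray(c,q,.055)[:,:2].round(3)])
for a,ce,m in blobs(c,*BR,60): print(a,ce,ray(c,ce,.016).round(3))
E
```

```text
t 12.3 pos [ 0.5864 -0.0206  0.2823] yaw -63.41 j [-0.11  0.22  0.08  1.49 -0.02  1.42 -1.14] w 0.6511313926446318 gf 0.0
shift now axes [ 0.0564 -0.1024  0.1098] after turn axes [ 0.0567 -0.1022  0.1098] turn [ 0.001 -0.001 -0.002]
[[ 7.30e+01  1.79e+02  4.76e-01  1.66e-01]
 [ 5.50e+01  4.40e+01  6.10e-01  2.29e-01]
 [ 3.04e+02  4.60e+01  7.28e-01 -1.00e-02]
 [ 2.97e+02  2.03e+02  5.70e-01 -8.90e-02]
 [ 1.04e+02  2.05e+02  4.62e-01  1.22e-01]]
313 [256.90095847  89.53354633] [[0.668 0.015 0.016]]
358 [129.1452514   94.56424581] [[0.592 0.153 0.016]]
226 [187.19469027 122.42035398] [[0.593 0.076 0.016]]
285 [252.99649123 136.05614035] [[ 0.615 -0.006  0.016]]
267 [258.93632959 166.41198502] [[ 0.583 -0.03   0.016]]
```

View pics/w4.png

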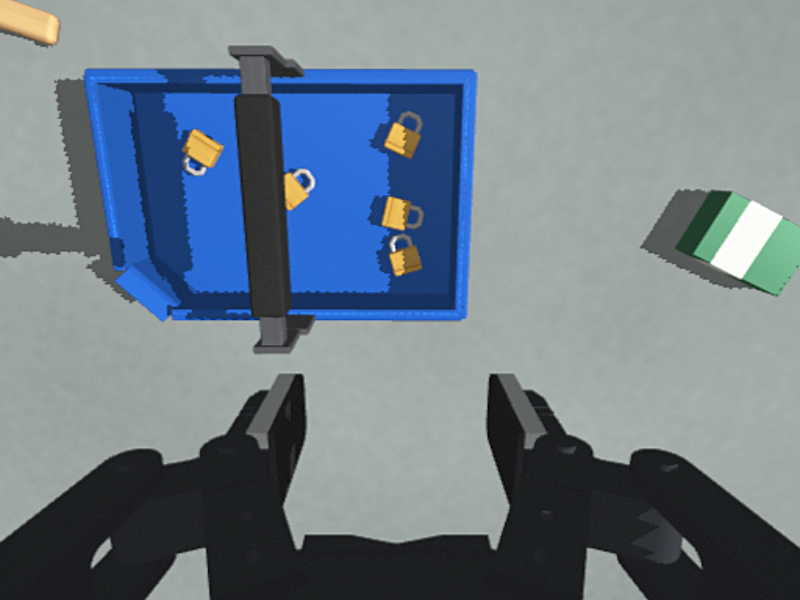

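All five locks are now in the tote: (200,150), (298,188), (403,133), (397,213) and (405,255). The tote hasn't moved, and the rubber grip runs from (257,95) to (270,315). Next I measure the bar centre.

```bash
python3 - <<'E'
from h import *; import pickle
c,s=pickle.load(open("c2.pkl","rb"))
g=c["pixels"].max(2)<62; m=np.zeros_like(g,np.uint8); m[56:206,145:195]=g[56:206,145:195]
m=cv2.morphologyEx(m,cv2.MORPH_OPEN,np.ones((13,13),np.uint8))
k=max(cv2.findContours(m,0,2)[0],key=cv2.contourArea); r=cv2.minAreaRect(k); b=cv2.boxPoints(r)
print(r); P=ray(c,b,.130)[:,:2]; print(P.round(4),P.mean(0).round(4)); W=cv2.minAreaRect((P*1000).astype(np.float32));print(W)
E
python3 go.py .590 .067 .200 -63.3
```

```text
((167.8224334716797, 130.9810333251953), (143.22300720214844, 27.834239959716797), 86.633544921875)
[[0.6424 0.1078]
 [0.6544 0.0868]
 [0.5387 0.0291]
 [0.5249 0.0527]] [0.5901 0.0691]
((589.6505737304688, 69.76055145263672), (131.05245971679688, 27.283912658691406), 26.508079528808594)
t 12.4 pos [ 0.5863 -0.0206  0.2817] yaw -63.13 j [-0.11  0.22  0.08  1.49 -0.02  1.42 -1.13] w 0.816614859879915 gf 0.0
shift now axes [ 0.0572 -0.102   0.1089] after turn axes [ 0.0569 -0.1021  0.1089] turn [ 0.    -0.     0.004]
```

>>> {"name": "move_arm", "arguments": {
  "motion": [
    [[0.029,-0.051,0],[0,0,0],1],
    [[0.029,-0.052,0],[0,0,0],1],
    [[0,0,0.05],[0,0,0],1],
    [[0,0,0.05],[0,0,0],1],
    [[0,0,0.03],[0,0,0],1],
    [[0,0,0],[0,0,0],1],
    [[0,0,0],[0,0,0],1]
  ]
}}

```text
clock: 13.1
position: [0.5908, 0.0679, 0.1848]
ee_rot: [0.973, 0.231, 0.0, -0.0]
ft_force: [0.3, 0.1, 0.9]
grip_width: 0.999
grasp_force: 0.0
```

```bash
python3 go.py .590 .068 .100 -63.5
```

```text
t 13.1 pos [0.5908 0.0679 0.1848] yaw -63.24 j [-0.21  0.29  0.02  1.61 -0.01  1.24 -1.29] w 0.9985115085579566 gf 0.0
shift now axes [-0.0009 -0.0007  0.1131] after turn axes [-0.0009 -0.0007  0.1131] turn [ 0.    -0.     0.006]
```

>>> {"name": "move_arm", "arguments": {
  "motion": [
    [[-0.001,0,0.04],[0,0,0],1],
    [[0,0,0.04],[0,0,0],1],
    [[0,0,0.02],[0,0,0],1],
    [[0,0,0.013],[0,0,0],1],
    [[0,0,0],[0,0,0],1],
    [[0,0,0],[0,0,0],-1],
    [[0,0,0],[0,0,0],-1],
    [[0,0,0],[0,0,0],-1],
    [[0,0,0],[0,0,0],-1],
    [[0,0,0],[0,0,0],-1],
    [[0,0,0],[0,0,0],-1],
    [[0,0,0],[0,0,0],-1]
  ],
  "newtons": 100
}}

```text
clock: 14.3
position: [0.5904, 0.0679, 0.1001]
ee_rot: [0.973, 0.231, 0.001, -0.0]
ft_force: [-1.6, 0.4, 5.8]
grip_width: 0.239
grasp_force: 99.3
```

```bash
python3 go.py .590 .068 .100 -63.5
python3 - <<'E'
from h import *; from workcell import vision
c=vision.camera("side")
cv2.imwrite("pics/s5.png",cv2.resize(c["pixels"][130:310,150:390],(800,600),interpolation=cv2.INTER_CUBIC)[:,:,::-1])
E
```

```text
t 14.3 pos [0.5904 0.0679 0.1001] yaw -63.3 j [-0.2   0.37  0.01  1.7  -0.01  1.07 -1.29] w 0.23919038649895705 gf 99.27475333213806
shift now axes [-0.0004 -0.0004  0.0002] after turn axes [-0.0004 -0.0004  0.0002] turn [ 0.    -0.002  0.004]
```

View pics/s5.png

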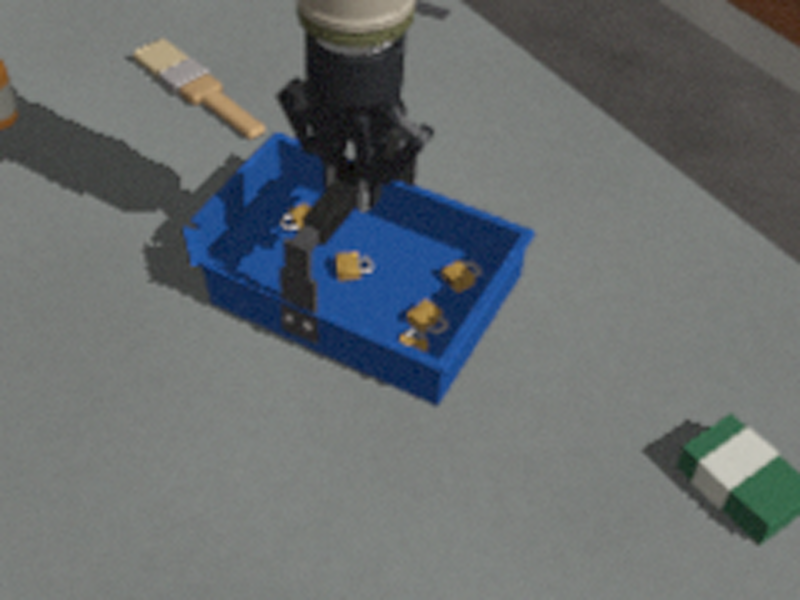

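The gripper holds the bar at (355,180) and all five locks are in the tote. The brush's handle end at (262,130) is close to the tote, so I lift straight up.

>>> {"name": "move_arm", "arguments": {
  "motion": [
    [[0,0,-0.005],[0,0,0],-1],
    [[0,0,-0.01],[0,0,0],-1],
    [[0,0,-0.02],[0,0,0],-1],
    [[0,0,-0.025],[0,0,0],-1],
    [[0,0,-0.025],[0,0,0],-1],
    [[0,0,-0.025],[0,0,0],-1],
    [[0,0,-0.025],[0,0,0],-1],
    [[0,0,-0.025],[0,0,0],-1],
    [[0,0,-0.02],[0,0,0],-1],
    [[0,0,-0.015],[0,0,0],-1],
    [[0,0,-0.005],[0,0,0],-1],
    [[0,0,0],[0,0,0],-1]
  ]
}}

```text
clock: 15.55
position: [0.59, 0.0676, 0.2495]
ee_rot: [0.973, 0.231, 0.0, 0.0]
ft_force: [-0.2, -0.6, -5.3]
grip_width: 0.242
grasp_force: 98.1
```

```bash
cat > tilt.py <<'E'
# tilt.py th phi : turn (tool units) to tilt th deg with downhill direction phi deg in tote frame (tote yaw 26.5 at start)
import sys;from h import *
from workcell import manip
from scipy.spatial.transform import Rotation as R
o=manip.get_obs();q=R.from_quat(o["ee_rot"])
a=np.radians(-63.4);Y=np.array([np.cos(a),np.sin(a),0]);Z=np.array([0,0,-1.]);T=R.from_matrix(np.c_[np.cross(Y,Z),Y,Z])
th,phi=map(float,sys.argv[1:3]);p=np.radians(26.6+phi);ax=np.cross([0,0,1],[np.cos(p),np.sin(p),0])
G=R.from_rotvec(ax*np.radians(th))*T
B=q*T.inv()  # tote rotation rel. to start
n=B.as_matrix()[:,2]; print("tilt now",np.degrees(np.arccos(n[2])).round(1),"dir",(np.degrees(np.arctan2(n[1],n[0]))-26.6).round(1))
M=q.as_matrix();g=o["position"]-.019*M[:,2]
yaw=R.from_euler('z',26.6,degrees=True)
pts=np.array([[x,y,0] for x,y in[(-.085,.094),(-.049,.13),(-.085,-.13),(.085,.13),(.085,-.13)]])-[0,0,.118]
w=g+(B*yaw).apply(pts);print("t",o["clock"],"grip",g.round(3),"lowest",w[:,2].min().round(3),"j",np.round(o["joint_pos"],2),"F",np.round(o["ft_force"],1),"w",round(o["grip_width"],3),o["grasp_force"])
print("turn",((q.inv()*G).as_rotvec()/(np.pi/4)).round(3))
E
python3 tilt.py 37 135
```

```text
tilt now 0.0 dir -196.0
t 15.55 grip [0.59  0.068 0.269] lowest 0.151 j [-0.21  0.25  0.02  1.52 -0.01  1.36 -1.29] F [-0.2 -0.6 -5.3] w 0.242 98.1427538394928
turn [-0.582  0.581  0.002]
```

>>> {"name": "move_arm", "arguments": {
  "motion": [
    [[0,0,0],[-0.03,0.03,0],-1],
    [[0,0,0],[-0.05,0.05,0],-1],
    [[0,0,0],[-0.055,0.055,0],-1],
    [[0,0,0],[-0.055,0.055,0],-1],
    [[0,0,0],[-0.055,0.055,0],-1],
    [[0,0,0],[-0.055,0.055,0],-1],
    [[0,0,0],[-0.055,0.055,0],-1],
    [[0,0,0],[-0.055,0.055,0],-1],
    [[0,0,0],[-0.055,0.055,0],-1],
    [[0,0,0],[-0.055,0.055,0],-1],
    [[0,0,0],[-0.04,0.04,0],-1],
    [[0,0,0],[-0.025,0.025,0],-1]
  ]
}}

```text
clock: 16.75
position: [0.5886, 0.0676, 0.2474]
ee_rot: [0.922, 0.219, 0.271, 0.168]
ft_force: [-0.3, -0.2, -5.3]
grip_width: 0.24
grasp_force: 98.8
```

>>> {"name": "move_arm", "arguments": {
  "motion": [
    [[0,0,0],[0,0,0],-1],
    [[0,0,0],[0,0,0],-1],
    [[0,0,0],[0,0,0],-1],
    [[0,0,0],[0,0,0],-1]
  ]
}}

```text
clock: 17.15
position: [0.5901, 0.0674, 0.2493]
ee_rot: [0.922, 0.218, 0.271, 0.167]
ft_force: [-0.5, 0.8, -5.6]
grip_width: 0.239
grasp_force: 98.5
```

```bash
python3 tilt.py 37 105;python3 tilt.py 37 155
python3 - <<'E'
from h import *; from workcell import vision
c=vision.camera("side");s=vision.camera("scene")
print([ (b[0],b[1].round()) for b in blobs(c,*BR)])
a=cv2.resize(c["pixels"][100:310,150:390],(686,600),interpolation=cv2.INTER_CUBIC)
w=vision.camera("wrist")["pixels"]
a=np.hstack([cv2.resize(c["pixels"][110:310,170:370],(400,400),interpolation=cv2.INTER_CUBIC),cv2.resize(w,(400,300))[:, :].repeat(1,0) if 0 else np.vstack([cv2.resize(w,(400,300)),np.zeros((100,400,3),np.uint8)])])
cv2.imwrite("pics/s6.png",a[:,:,::-1])
E
```

```text
tilt now 37.2 dir 135.1
t 17.15 grip [0.579 0.071 0.264] lowest 0.094 j [-0.33 -0.09 -0.1   2.04  0.61  0.78 -1.89] F [-0.5  0.8 -5.6] w 0.239 98.4841239452362
turn [-0.196 -0.349 -0.129]
tilt now 37.2 dir 135.1
t 17.15 grip [0.579 0.071 0.264] lowest 0.094 j [-0.33 -0.09 -0.1   2.04  0.61  0.78 -1.89] F [-0.5  0.8 -5.6] w 0.239 98.4841239452362
turn [0.221 0.149 0.089]
[(np.int32(1972), array([ 45., 145.])), (np.int32(104), array([146., 151.])), (np.int32(9), array([ 79., 162.])), (np.int32(1907), array([ 57., 187.])), (np.int32(14), array([150., 167.])), (np.int32(50), array([250., 174.])), (np.int32(12), array([ 48., 178.]))]
```

View pics/s6.png

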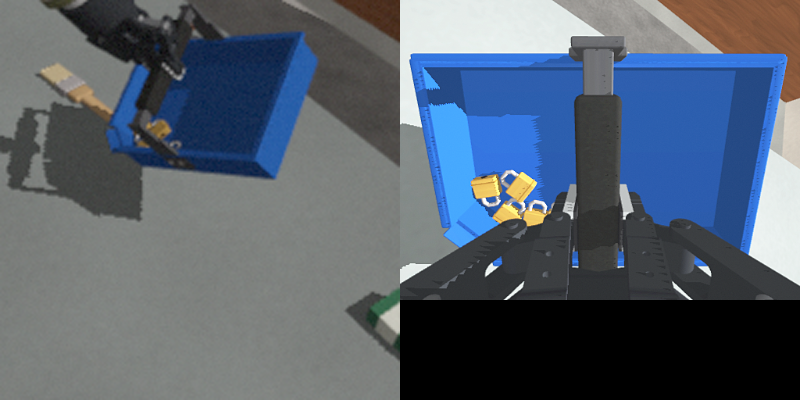

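The wrist view shows four locks heaped near the pouring corner, at (485,187) to (535,212). The fifth is probably hidden by the fingers along the −x wall. I'll rock towards +y, then −x, then back.

>>> {"name": "move_arm", "arguments": {
  "motion": [
    [[0,0,0],[-0.039,-0.07,-0.026],-1],
    [[0,0,0],[-0.039,-0.07,-0.026],-1],
    [[0,0,0],[-0.039,-0.07,-0.026],-1],
    [[0,0,0],[-0.039,-0.07,-0.026],-1],
    [[0,0,0],[-0.039,-0.07,-0.026],-1],
    [[0,0,0],[0,0,0],-1],
    [[0,0,0],[0,0,0],-1],
    [[0,0,0],[0,0,0],-1]
  ]
}}

```text
clock: 18.1
position: [0.5899, 0.0671, 0.2494]
ee_rot: [0.923, 0.219, 0.151, 0.279]
ft_force: [-0.4, 0.5, -5.8]
grip_width: 0.239
grasp_force: 98.6
```

```bash
cat > wv.py <<'E'
import sys;from h import *; from workcell import vision
c=vision.camera("wrist");cv2.imwrite(sys.argv[1],cv2.resize(c["pixels"],(640,480))[:,:,::-1])
print([(int(b[0]),b[1].round()) for b in blobs(c,*BR,20)])
E
python3 tilt.py 39 158; python3 wv.py pics/w7.png
```

```text
tilt now 36.9 dir 105.1
t 18.1 grip [0.582 0.076 0.265] lowest 0.087 j [-0.4   0.11 -0.15  1.84  0.72  1.17 -1.94] F [-0.4  0.5 -5.8] w 0.239 98.64075064659119
turn [0.438 0.557 0.219]
[(20, array([400.,   3.])), (55, array([409.,   7.])), (31, array([424.,   6.])), (56, array([444.,   6.])), (654, array([474.,  24.])), (33, array([490.,   4.])), (64, array([506.,   9.])), (69, array([425.,  16.])), (40, array([457.,  12.])), (30, array([416.,  20.])), (23, array([486.,  24.])), (30, array([425.,  36.])), (115, array([436.,  46.])), (31, array([482.,  37.])), (45, array([469.,  43.])), (54, array([491.,  46.])), (20, array([472.,  51.])), (921, array([108., 233.])), (831, array([153., 238.])), (1289, array([148., 273.])), (2099, array([479., 321.]))]
```

>>> {"name": "move_arm", "arguments": {
  "motion": [
    [[0,0,0],[0.055,0.07,0.027],-1],
    [[0,0,0],[0.055,0.07,0.027],-1],
    [[0,0,0],[0.055,0.07,0.027],-1],
    [[0,0,0],[0.055,0.07,0.027],-1],
    [[0,0,0],[0.055,0.07,0.027],-1],
    [[0,0,0],[0.055,0.07,0.027],-1],
    [[0,0,0],[0.055,0.07,0.027],-1],
    [[0,0,0],[0.053,0.067,0.03],-1],
    [[0,0,0],[0,0,0],-1],
    [[0,0,0],[0,0,0],-1],
    [[0,0,0],[0,0,0],-1]
  ]
}}

```text
clock: 19.25
position: [0.5899, 0.0681, 0.2496]
ee_rot: [0.918, 0.218, 0.329, 0.051]
ft_force: [0.0, 0.1, -5.4]
grip_width: 0.24
grasp_force: 98.5
```

```bash
python3 tilt.py 39 112; python3 wv.py pics/w8.png
```

```text
tilt now 38.9 dir -202.1
t 19.25 grip [0.578 0.067 0.264] lowest 0.101 j [-0.3  -0.18  0.04  2.13  0.24  0.53 -1.53] F [ 0.   0.1 -5.4] w 0.24 98.51773023605347
turn [-0.447 -0.445 -0.203]
[(24, array([443.,   4.])), (113, array([476.,   9.])), (26, array([319.,   6.])), (36, array([402.,  11.])), (22, array([495.,  11.])), (27, array([507.,  16.])), (74, array([443.,  20.])), (33, array([403.,  23.])), (23, array([509.,  30.])), (21, array([466.,  33.])), (51, array([490.,  32.])), (31, array([417.,  31.])), (29, array([378.,  36.])), (22, array([394.,  36.])), (23, array([458.,  37.])), (37, array([479.,  48.])), (29, array([408.,  50.])), (210, array([458.,  62.])), (77, array([490.,  53.])), (31, array([442.,  54.])), (105, array([495.,  81.])), (806, array([106., 232.])), (681, array([154., 242.])), (536, array([128., 273.])), (545, array([166., 277.]))]
```

>>> {"name": "move_arm", "arguments": {
  "motion": [
    [[0,0,0],[-0.064,-0.064,-0.029],-1],
    [[0,0,0],[-0.064,-0.064,-0.029],-1],
    [[0,0,0],[-0.064,-0.064,-0.029],-1],
    [[0,0,0],[-0.064,-0.064,-0.029],-1],
    [[0,0,0],[-0.064,-0.064,-0.029],-1],
    [[0,0,0],[-0.064,-0.064,-0.029],-1],
    [[0,0,0],[-0.063,-0.061,-0.029],-1],
    [[0,0,0],[0,0,0],-1],
    [[0,0,0],[0,0,0],-1],
    [[0,0,0],[0,0,0],-1]
  ]
}}

```text
clock: 20.3
position: [0.5901, 0.0672, 0.2496]
ee_rot: [0.918, 0.216, 0.194, 0.271]
ft_force: [0.7, -0.6, -5.5]
grip_width: 0.24
grasp_force: 98.7
```

```bash
python3 tilt.py 39 130; python3 wv.py pics/w9.png
```

```text
tilt now 38.9 dir 112.2
t 20.3 grip [0.581 0.075 0.264] lowest 0.085 j [-0.34  0.06 -0.21  1.91  0.76  1.09 -2.  ] F [ 0.7 -0.6 -5.5] w 0.24 98.71909976005554
turn [0.127 0.214 0.084]
[(3644, array([455.,  32.])), (29, array([375.,   4.])), (169, array([390.,   9.])), (33, array([508.,   3.])), (26, array([394.,  39.])), (34, array([400.,  45.])), (23, array([493.,  47.])), (66, array([426.,  51.])), (923, array([107., 231.])), (829, array([153., 238.])), (1318, array([146., 273.])), (1603, array([491., 334.]))]
```

View pics/w9.png

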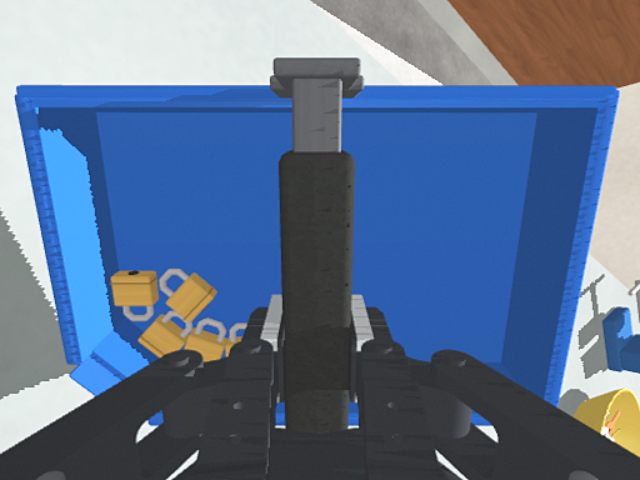

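Five locks are visible, at (135,288), (190,297), (165,335), (205,345) and, partly hidden, (237,345). I'll measure how far each is from the corner in the tote frame, then rock harder.

```bash
cat > lk.py <<'E'
from h import *; from workcell import vision,manip
from scipy.spatial.transform import Rotation as R
o=manip.get_obs();c=vision.camera("wrist")
a=np.radians(-63.4);Y=np.array([np.cos(a),np.sin(a),0]);Z=np.array([0,0,-1.]);T=R.from_matrix(np.c_[np.cross(Y,Z),Y,Z])
q=R.from_quat(o["ee_rot"]);C=(q*T.inv()*R.from_euler('z',26.6,degrees=True)).as_matrix()
g=o["position"]-.019*q.as_matrix()[:,2]; org=g-C@[0,0,.118]
Rc=np.array(c["R"]);cc=-Rc.T@np.array(c["t"])
h=cv2.cvtColor(np.ascontiguousarray(c["pixels"]),cv2.COLOR_RGB2HSV)
m=cv2.inRange(h,*BR); vv,uu=np.nonzero(m)
d=(np.c_[(uu-c["cx"])/c["fx"],(vv-c["cy"])/c["fy"],np.ones(len(uu))]@Rc)@C
e=C.T@(cc-org); P=e+d*((.016-e[2])/d[:,2])[:,None]
inside=(abs(P[:,0])<.081)&(abs(P[:,1])<.126)
k=np.zeros_like(m);k[vv[inside],uu[inside]]=1
n,l,s,ce=cv2.connectedComponentsWithStats(k)
for i in range(1,n):
    if s[i,4]>25:
        Q=P[inside][l[vv[inside],uu[inside]]==i]*1000
        w=Q[:,:2].mean(0);print(s[i,4],ce[i].round(),"tote xy",w.round(),"dist",np.hypot(*(w-[-64,109])).round(),"x",Q[:,0].min().round(),Q[:,0].max().round(),"y",Q[:,1].min().round(),Q[:,1].max().round())
E
python3 lk.py; python3 tilt.py 40 85
```

```text
922 [107. 231.] tote xy [-22. 111.] dist 42.0 x -33.0 -11.0 y 97.0 125.0
828 [153. 238.] tote xy [-28.  77.] dist 48.0 x -44.0 -12.0 y 62.0 92.0
1318 [146. 273.] tote xy [-58.  85.] dist 25.0 x -73.0 -40.0 y 47.0 113.0
tilt now 38.9 dir 112.1
t 20.4 grip [0.581 0.075 0.265] lowest 0.085 j [-0.34  0.06 -0.21  1.91  0.76  1.09 -2.  ] F [ 0.3  0.1 -5.4] w 0.244 98.72771143913269
turn [-0.08  -0.373 -0.136]
```

>>> {"name": "move_arm", "arguments": {
  "motion": [
    [[0,0,0],[-0.02,-0.093,-0.034],-1],
    [[0,0,0],[-0.02,-0.093,-0.034],-1],
    [[0,0,0],[-0.02,-0.093,-0.034],-1],
    [[0,0,0],[-0.02,-0.093,-0.034],-1],
    [[0,0,0],[0,0,0],-1],
    [[0,0,0],[0,0,0],-1],
    [[0,0,0],[0,0,0],-1],
    [[0,0,0],[0,0,0],-1]
  ]
}}

```text
clock: 21.2
position: [0.5898, 0.0671, 0.2499]
ee_rot: [0.914, 0.217, 0.05, 0.339]
ft_force: [0.8, 0.6, -4.6]
grip_width: 0.245
grasp_force: 98.8
```

```bash
python3 lk.py; python3 tilt.py 40 165
```

```text
1867 [118. 197.] tote xy [  4. 100.] dist 69.0 x -12.0 19.0 y 74.0 125.0
2144 [129. 258.] tote xy [-46.  97.] dist 22.0 x -73.0 -14.0 y 60.0 124.0
tilt now 40.0 dir 85.1
t 21.25 grip [0.585 0.079 0.264] lowest 0.086 j [-0.39  0.28 -0.21  1.67  0.74  1.44 -1.9 ] F [ 0.2 -0.7 -5.2] w 0.242 98.76249074935913
turn [0.624 0.889 0.305]
```

>>> {"name": "move_arm", "arguments": {
  "motion": [
    [[0,0,0],[0.078,0.111,0.038],-1],
    [[0,0,0],[0.078,0.111,0.038],-1],
    [[0,0,0],[0.078,0.111,0.038],-1],
    [[0,0,0],[0.078,0.111,0.038],-1],
    [[0,0,0],[0.078,0.111,0.038],-1],
    [[0,0,0],[0.078,0.111,0.038],-1],
    [[0,0,0],[0,0,0],-1],
    [[0,0,0],[0,0,0],-1],
    [[0,0,0],[0,0,0],-1],
    [[0,0,0],[0,0,0],-1]
  ]
}}

```text
clock: 22.25
position: [0.5901, 0.0688, 0.2492]
ee_rot: [0.932, 0.222, 0.271, 0.096]
ft_force: [-0.3, 0.4, -5.5]
grip_width: 0.24
grasp_force: 98.8
```

```bash
python3 lk.py; python3 tilt.py 40 130;python3 tilt.py 40 165|tail -1
```

```text
822 [100. 194.] tote xy [  8. 113.] dist 72.0 x -3.0 17.0 y 98.0 126.0
876 [134. 208.] tote xy [-3. 89.] dist 64.0 x -15.0 8.0 y 75.0 103.0
1321 [116. 255.] tote xy [-42. 108.] dist 22.0 x -69.0 -14.0 y 89.0 125.0
62 [135. 260.] tote xy [-46.  93.] dist 24.0 x -53.0 -42.0 y 88.0 101.0
498 [160. 275.] tote xy [-60.  75.] dist 35.0 x -73.0 -48.0 y 61.0 89.0
tilt now 33.5 dir 147.4
t 22.3 grip [0.58  0.07  0.265] lowest 0.099 j [-0.19 -0.11 -0.13  2.03  0.34  0.71 -1.63] F [ 0.2 -0.4 -5.3] w 0.245 98.83599400520325
turn [-0.268 -0.044 -0.072]
turn [0.155 0.226 0.079]
```

>>> {"name": "move_arm", "arguments": {
  "motion": [
    [[0,0,0],[0.078,0.113,0.04],-1],
    [[0,0,0],[0.077,0.113,0.039],-1],
    [[0,0,0],[0,0,0],-1],
    [[0,0,0],[0,0,0],-1],
    [[0,0,0],[0,0,0],-1],
    [[0,0,0],[0,0,0],-1]
  ]
}}

```text
clock: 22.9
position: [0.5903, 0.0688, 0.2496]
ee_rot: [0.914, 0.216, 0.342, 0.011]
ft_force: [0.0, 0.4, -5.8]
grip_width: 0.241
grasp_force: 99.0
```

```bash
python3 lk.py; python3 tilt.py 40 130;python3 tilt.py 40 115|tail -1
```

```text
892 [106. 214.] tote xy [ -8. 111.] dist 56.0 x -20.0 4.0 y 96.0 124.0
685 [148. 240.] tote xy [-29.  81.] dist 45.0 x -44.0 -12.0 y 68.0 94.0
957 [122. 267.] tote xy [-52. 104.] dist 13.0 x -68.0 -30.0 y 81.0 123.0
26 [129. 251.] tote xy [-39.  97.] dist 28.0 x -43.0 -34.0 y 94.0 101.0
272 [177. 278.] tote xy [-62.  61.] dist 48.0 x -71.0 -55.0 y 51.0 69.0
tilt now 40.0 dir -195.1
t 22.95 grip [0.578 0.066 0.264] lowest 0.105 j [-0.21 -0.18  0.02  2.15 -0.01  0.48 -1.29] F [-0.5 -0.2 -5.1] w 0.24 99.0115213394165
turn [-0.417 -0.267 -0.171]
turn [-0.536 -0.451 -0.231]
```

>>> {"name": "move_arm", "arguments": {
  "motion": [
    [[0,0,0],[-0.083,-0.053,-0.034],-1],
    [[0,0,0],[-0.083,-0.053,-0.034],-1],
    [[0,0,0],[-0.083,-0.053,-0.034],-1],
    [[0,0,0],[-0.083,-0.053,-0.034],-1],
    [[0,0,0],[-0.083,-0.053,-0.034],-1],
    [[0,0,0],[0,0,0],-1],
    [[0,0,0],[0,0,0],-1],
    [[0,0,0],[0,0,0],-1],
    [[0,0,0],[0,0,0],-1]
  ]
}}

```text
clock: 23.85
position: [0.59, 0.0667, 0.2495]
ee_rot: [0.915, 0.214, 0.275, 0.203]
ft_force: [-0.0, -0.2, -4.7]
grip_width: 0.245
grasp_force: 99.0
```

```bash
python3 lk.py; python3 tilt.py 40 148;python3 tilt.py 40 115|tail -1; python3 wv.py pics/w10.png >/dev/null
```

```text
852 [104. 213.] tote xy [ -7. 112.] dist 57.0 x -19.0 4.0 y 96.0 125.0
794 [147. 237.] tote xy [-27.  81.] dist 46.0 x -42.0 -11.0 y 66.0 97.0
1024 [122. 266.] tote xy [-52. 104.] dist 13.0 x -69.0 -29.0 y 81.0 123.0
71 [126. 251.] tote xy [-38.  99.] dist 27.0 x -43.0 -34.0 y 94.0 105.0
65 [150. 270.] tote xy [-55.  82.] dist 29.0 x -62.0 -50.0 y 78.0 87.0
307 [175. 278.] tote xy [-63.  62.] dist 47.0 x -73.0 -55.0 y 52.0 70.0
tilt now 40.0 dir 130.2
t 23.9 grip [0.579 0.072 0.264] lowest 0.09 j [-0.13 -0.07 -0.34  2.04  0.71  0.82 -2.  ] F [-0.4  0.1 -5.2] w 0.241 99.02054786682129
turn [0.192 0.166 0.086]
turn [-0.118 -0.182 -0.083]
```

View pics/w10.png

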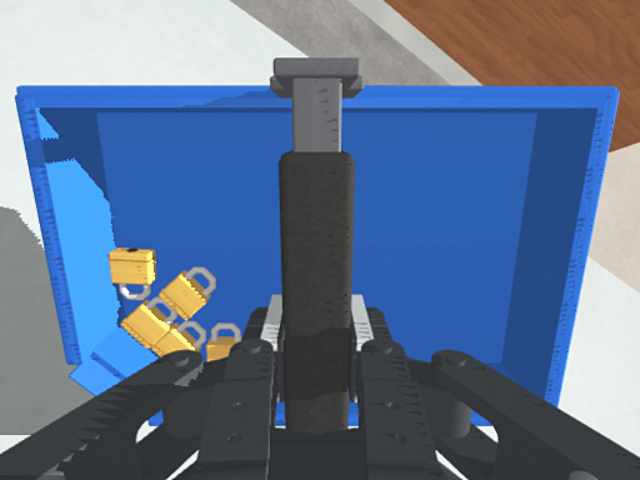

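All five locks are heaped at the cut corner: two against the cut wall, at (150,325) and (175,340), and the rest touching them, all within 57 mm of its foot. The tote's lowest point is about 90 mm above the bench, so I'll lower it a little.

```bash
python3 go.py .590 .067 .216 -63.5
```

```text
t 23.95 pos [0.59   0.0669 0.2496] yaw -71.22 j [-0.13 -0.07 -0.34  2.04  0.71  0.82 -2.  ] w 0.23902307285851973 gf 99.0212881565094
shift now axes [-0.0186 -0.022   0.0343] after turn axes [ 0.0001 -0.0001  0.0448] turn [ 0.677 -0.575 -0.002]
```

>>> {"name": "move_arm", "arguments": {
  "motion": [
    [[-0.002,-0.002,0.003],[0,0,0],-1],
    [[-0.004,-0.005,0.007],[0,0,0],-1],
    [[-0.004,-0.005,0.008],[0,0,0],-1],
    [[-0.004,-0.005,0.008],[0,0,0],-1],
    [[-0.003,-0.003,0.005],[0,0,0],-1],
    [[-0.002,-0.002,0.003],[0,0,0],-1],
    [[0,0,0],[0,0,0],-1],
    [[0,0,0],[0,0,0],-1],
    [[0,0,0],[0,0,0],-1],
    [[0,0,0],[0,0,0],-1],
    [[0,0,0],[0,0,0],-1],
    [[0,0,0],[0,0,0],-1]
  ]
}}

```text
clock: 25.15
position: [0.5896, 0.0675, 0.2159]
ee_rot: [0.915, 0.215, 0.275, 0.203]
ft_force: [-1.0, -0.1, -5.9]
grip_width: 0.24
grasp_force: 99.0
```

```bash
python3 lk.py; python3 tilt.py 40 130
python3 - <<'E'
from h import *; from workcell import vision
c=vision.camera("side")
cv2.imwrite("pics/s11.png",cv2.resize(c["pixels"][110:310,130:390],(780,600),interpolation=cv2.INTER_CUBIC)[:,:,::-1])
E
```

```text
851 [104. 212.] tote xy [ -7. 112.] dist 57.0 x -19.0 4.0 y 96.0 125.0
791 [147. 237.] tote xy [-27.  81.] dist 46.0 x -42.0 -11.0 y 66.0 97.0
1113 [122. 265.] tote xy [-51. 103.] dist 14.0 x -69.0 -29.0 y 74.0 123.0
68 [150. 270.] tote xy [-55.  82.] dist 28.0 x -62.0 -50.0 y 78.0 88.0
307 [175. 278.] tote xy [-63.  62.] dist 47.0 x -73.0 -55.0 y 52.0 70.0
tilt now 40.0 dir 130.2
t 25.2 grip [0.578 0.072 0.23 ] lowest 0.056 j [-0.13 -0.03 -0.35  2.08  0.78  0.77 -2.08] F [ 0.5 -0.4 -4.1] w 0.245 99.02174949645996
turn [-0.002 -0.002 -0.004]
```

View pics/s11.png

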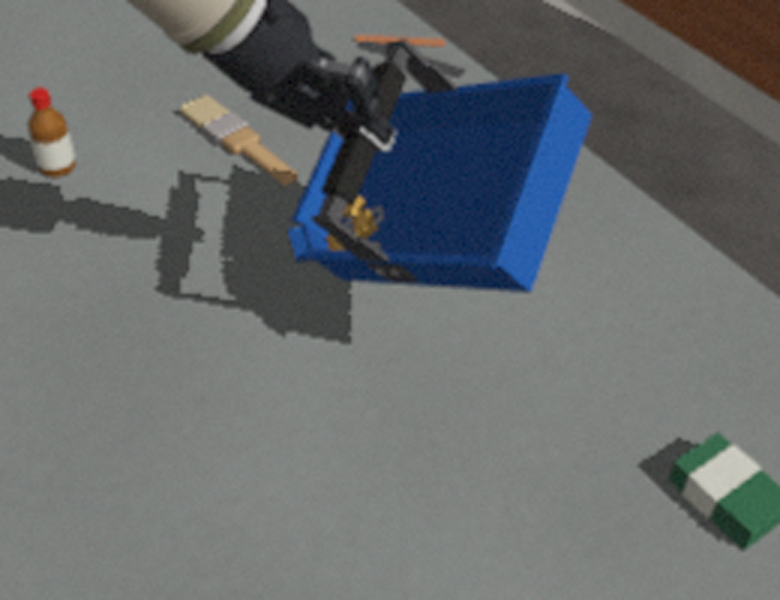

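The side view shows the tote held tilted with the locks at (355,220) in the pouring corner. The lowest edge is about 56 mm above the bench, and the brush, oil bottle and carton look undisturbed.

```bash
python3 -c "from workcell import order;print(order.hand_in())"
```

```text
the job is handed in; nothing more can be done
None
```

I handed the job in with all five padlocks heaped in the tote's pouring corner; the tote is held still by its handle at about 40° of tilt, roughly 56 mm above the bench, nothing spilled, and the oil bottle, brush and carton were not touched.

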